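# Set the coin gauge to the brass detent clip

## Task

Set the coin gauge: with a fingertip, push the sliding fence along the board, from its black plate, until it clicks into the detent of the brass clip, running through the blue clip's detent first if that one lies in the way. Do not run past the brass clip and do not pinch the fence. Leave it resting in the brass clip and leave the coin on the board and everything else where it is.

Things in the scene. Friction and masses are not known exactly. Their poses are not given: they have to be found in the camera images.
- gauge: Coin gauge, fixed on the shelf: dark wooden board 150 (x) x 420 (y) x 18 mm, steel scale (top 21 mm above the shelf) along its middle, fixed brass jaw (52 mm high) across its +y end from y = +189 mm. Origin: centre of the underside, at shelf height. y runs along the board, the way the fence must be pushed.
- fence (a joint): Travel of the fence along the board's +y, m: 0 to 0.25 (end stop). Fence centre y in the gauge frame = -0.150 + value. The fence is an upright bar across the board, 120 mm wide (x), 24 mm thick (y), from 24 to 58 mm above the shelf. It cannot lift off, slides with 1.5 N of friction and stays where left. A bracket on its +x end, out to x = +96 mm, carries a sprung ball that rides over the clips.
- push_plate: Black plate on the fence's rear (-y) side, the one to push on: 120 x 8 x 34 mm (x, y, z). Origin: centre of its underside, 24 mm above the shelf, 8 mm behind the fence centre; its rear face is 4 mm further towards -y. Axes as the gauge.
- front_plate: Brass plate on the fence's front (+y) side, same size; origin 8 mm ahead of the fence centre. Not to be touched together with the black plate (that is a pinch).
- fence_index (a point): White index mark on top of the fence's bracket, 58 mm above the shelf, over the sprung ball: at x = +88 mm in the gauge frame and at the y of the fence centre.
- brass_clip: Brass detent clip, the wanted one: 30 mm long (y), 39 mm high, fixed at the board's +x edge (x = +88 mm), two cross ridges on top, white mid line. Origin at shelf height, axes as the gauge. Fence home: index y = origin y within 1 mm. Pushing +y: 5-8 N at the first ridge (crest 6 mm before), a dip as it drops in, then 9-12 N at the second (crest 7 mm past). Let go in between, it springs home.
- blue_clip: Blue detent clip, not wanted: same shape and feel, on the same edge, 60 to 120 mm from the brass one, either before or behind it. It can be pushed through.
- coin: Copper-coloured coin, 38 mm across, 6 mm thick, lying loose on the board near the fixed jaw. Leave alone.
- coin_stand: Ivory-coloured coin stand with a brass coin, 55 x 75 x 57 mm. Leave alone.
- coin_jar: Green glass jar with cork, 76 mm across, 118 mm high. Leave alone.
- pencil_box: Red lacquer pencil box, 192 x 57 x 33 mm. Leave alone.
- steel_ruler: Loose steel ruler, 220 x 26 x 4 mm, lying on the shelf. Leave alone.
- loupe: Black magnifier, 42 mm across, 36 mm high. Leave alone.
Mind the look-alikes: they are no part of the job. Of the things shaped like the brass_clip, the brass one is meant.

How it is judged:
By the outcome, as a careful person would: the job done as asked, in the order asked, and still so for the second after the job is handed in, with the robot touching nothing.
It also fails if it takes over 45 s, if anything falls off the work surface, if the arm or the gripper's body presses on something with over 40 N, if the wrist force passes 120 N, or if a joint passes its speed limit or range.

## Robot

A 7-joint arm with a two-finger parallel gripper is mounted at the origin on the work surface. World frame = base frame: x ahead of the robot, y to its left, z up, the work surface at z = 0. Lengths are in m, angles in rad, forces in N, time in s.
With the tool pointing down it reaches from about 0.35 to 0.9 m from the base axis. Payload 8.1 kg.
Tool frame: the origin (TCP) lies midway between the tips of the shut fingers; the grasp point (between the pads) lies 19 mm behind it; z points along the fingers, y is the direction in which the jaws open and shut (so a half turn about z gives the same grasp; the last joint's range is limited). The gripper opens to 92 mm and grips with 3 to 60 N. Pads are 19 mm wide; open, the fingers measure 130 mm over their backs; the gripper's body (75 mm by 190 mm) begins 47 mm behind the grasp point.
Start: joints at [-1.265, 0.434, 0.025, 1.573, -0.012, 1.134, -0.075], TCP at [0.248, 0.574, 0.227] pointing down, gripper open.
Joint ranges: [-2.62, 2.62], [-0.44, 2.09], [-1.27, 1.32], [0.08, 2.57], [-1.32, 4.46], [0.12, 2], [-2.74, 2.74]. Speed limits (rad/s): [2.22, 2.22, 3.01, 3.01, 3.14, 3.14, 3.14].

## Interface

Orientations are given as [roll, pitch, yaw] about the fixed x, y, z axes, in that order (R = Rz(yaw) Ry(pitch) Rx(roll)).
In Python, from bench import ctrl gives the robot as it stands.
- The arm moves only by the tool servo_tool, never from a script. Its argument "targets" is a list of rows, each a list of 7 numbers: the turn, a rotation vector about the tool's x, y, z in rad, then the shift along the tool's x, y, z in mm, then the finger opening in mm, from 0 to 91.8. In form: [[rx, ry, rz, dx, dy, dz, gripper], ...]. A call has 1 to 10 rows; each row is the pose to reach, as a shift and turn from the pose measured when the call began, along the tool's axes at that moment; what a row does not reach only later rows make up. A row lasts 1/12 s, in which the tool goes at most 41.7 mm and 7.16 degrees, less where a joint would pass 70% of its speed; a pose out of reach is approached as far as the arm can. A call with a gripper value outside its range is refused whole. The fingers move at their own pace and stop on an object; "force" is the grip in N (left out, the last holds). Time passes only in rows, so rows that repeat a pose let the fingers close. It gives the time, the measured TCP pose, the force and the opening at its end, in the units of the state.
- ctrl.get_obs(): the state, without advancing time (a new reading comes with each control period).
- ctrl.read_camera(name): name is "scene" or "top"; returns a dict with "frame" (384x512x3 uint8, red, green, blue), "intrinsics" (3x3 intrinsics, pixels), "extrinsics" (4x4, takes a point from camera to world coordinates). Camera axes: x right, y down, z forward; pixel columns grow to the right and rows downward; lengths in m; the calibration is good to about 2 mm. A picture is of the moment at which its call begins. There is no depth.
- ctrl.job_done(): hands the job in, once; it reports no verdict.
The state is a dict: "time_s": time; "qpos": joint angles; "joint_velocities": joint speeds; "tau": joint torques, N m; "tcp_pos": TCP position; "ee_rot": TCP orientation; "wrist_force": force on the tool from outside, world axes, zero at the start; "ft_torque": the same for the moment, N m; "width": finger opening in m.
Only numpy, scipy, OpenCV 4.12 (cv2) and the standard library are available. Lean on these libraries where they do the work, as an engineer would, in place of code of your own. Each camera call takes 0.05 s, during which the arm holds its last target.

## Working session

There is one attempt and no reset: what is moved stays moved. The work goes in short steps, Python scripts to look and compute and a tool call to move; the robot and the scene stay as the last step left them, time stands still between calls to the robot, and variables do not carry over. Pictures are saved under pics/ and viewed, and the job is handed in when it is done.

Besides the shell and the picture viewer there is one more tool, called after ">>>" as name(argument=value, ...) on one line, values as JSON. servo_tool: Moves the arm, as the interface text tells. Its arguments: {"type":"object","properties":{"targets":{"type":"array","items":{"type":"array","items":{"type":"number"}}},"force":{"type":"number"}},"required":["targets"]}

```bash
mkdir -p pics; cat > h.py <<'E'
import numpy as np, cv2, json
from bench import ctrl
E
python3 - <<'E'
from h import *
print(ctrl.get_obs())
for n in("scene","top"):
    c=ctrl.read_camera(n); np.savez(f"{n}0.npz",**{k:c[k] for k in("frame","intrinsics","extrinsics")})
    cv2.imwrite(f"pics/{n}0.png",cv2.resize(c["frame"][:,:,::-1],(800,600),interpolation=cv2.INTER_CUBIC))
    print(n,c["intrinsics"],c["extrinsics"])
E
```

```text
{'time_s': 0.0, 'qpos': array([-1.26459104,  0.43522196,  0.0249583 ,  1.57406947, -0.01161608,
        1.13400332, -0.07509311]), 'joint_velocities': array([ 1.15019283e-03,  1.00520273e-04, -1.12977345e-03,  2.94372560e-05,
       -3.05456155e-04,  7.66874184e-04,  4.81570620e-04]), 'tau': array([ 4.50824182e-04, -6.67833924e+01,  9.85170454e-01, -3.14460254e+01,
       -6.06646598e-02,  4.27353778e-02,  1.41910205e-04]), 'tcp_pos': array([0.2482858 , 0.57302164, 0.22595612]), 'ee_rot': array([-3.14004028e+00,  1.20843498e-04,  2.73273133e+00]), 'wrist_force': array([ 0.58325957, -0.29078734,  0.24393263]), 'ft_torque': array([ 0.00997451,  0.00194003, -0.01600096]), 'width': 0.09193829146134269}
scene [[392.42079204   0.         257.57859169]
 [  0.         392.42079204 190.55538649]
 [  0.           0.           1.        ]] [[-6.28982985e-01  6.53014426e-01 -4.21844241e-01  1.20952481e+00]
 [ 7.77418420e-01  5.27631635e-01 -3.42382035e-01  5.19151552e-01]
 [-1.00204115e-03 -5.43301958e-01 -8.39536764e-01  1.22215608e+00]
 [ 0.00000000e+00  0.00000000e+00  0.00000000e+00  1.00000000e+00]]
top [[450.67796418   0.         258.38676251]
 [  0.         450.67796418 191.60080773]
 [  0.           0.           1.        ]] [[ 0.01104554 -0.99074683  0.13527271  0.45517765]
 [-0.99991939 -0.01009671  0.00769825  0.01838537]
 [-0.0062612  -0.13534684 -0.9907785   1.34158694]
 [ 0.          0.          0.          1.        ]]
```

View pics/top0.png

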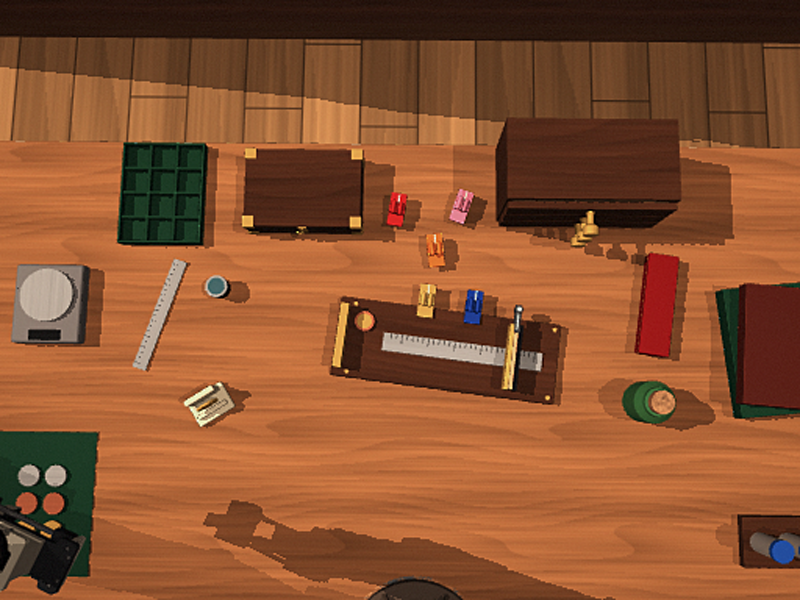

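View pics/scene0.png

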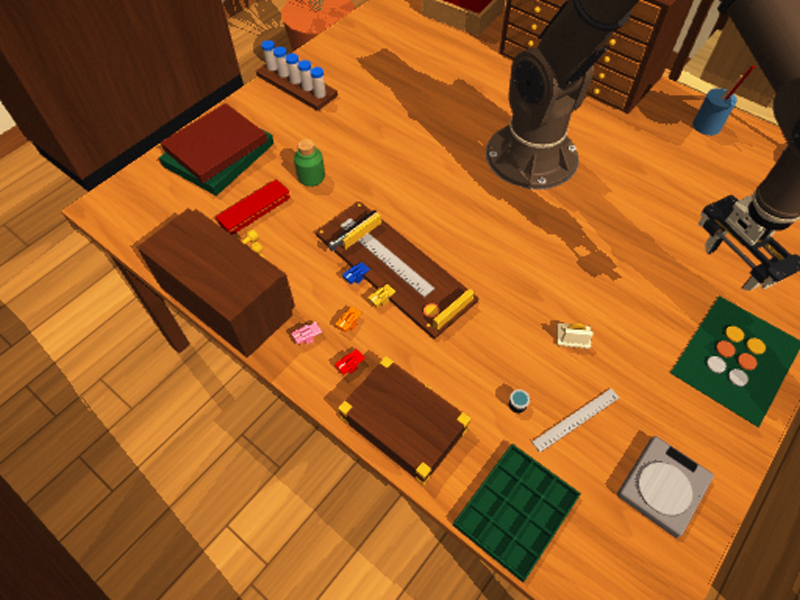

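The top view shows the gauge centred near (445,350) with the jaw at its left end. The fence is at (512,345), the blue clip at (474,306) and the brass clip at (427,300), so the fence meets blue first, then brass. I'll crop for precise measuring.

```bash
python3 - <<'E'
from h import *
d=np.load("top0.npz"); f=d["frame"][:,:,::-1]
# full-res crop cols 205-367, rows 175-263
cv2.imwrite("pics/crop0.png",cv2.resize(f[170:270,205:365],(800,500),interpolation=cv2.INTER_CUBIC))
d=np.load("scene0.npz"); f=d["frame"][:,:,::-1]
cv2.imwrite("pics/crop1.png",cv2.resize(f[120:220,195:315],(720,600),interpolation=cv2.INTER_CUBIC))
E
```

```text
(no output)
```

View pics/crop0.png

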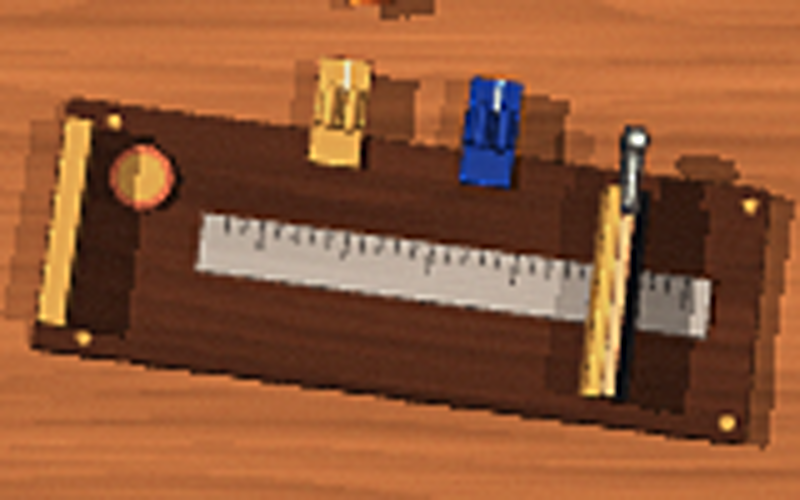

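View pics/crop1.png

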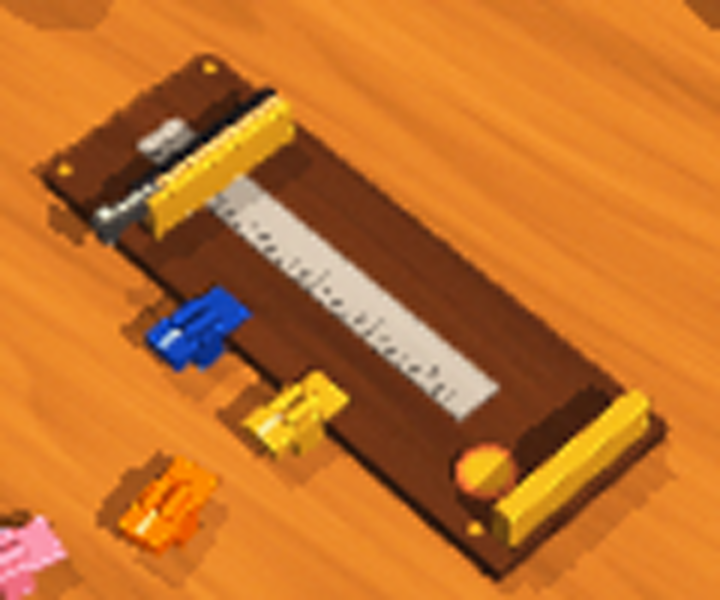

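```bash
cat >> h.py <<'E'
def ray(c,px,z):
    K,T=c["intrinsics"],c["extrinsics"]
    d=T[:3,:3]@np.linalg.inv(K)@np.array([px[0],px[1],1.]); o=T[:3,3]
    return o+d*(z-o[2])/d[2]
def crop0(p): return ((p[0]+.5)/5-.5+205,(p[1]+.5)/5-.5+170)
def crop1(p): return ((p[0]+.5)/6-.5+195,(p[1]+.5)/6-.5+120)
def togauge(g,p):
    c,s=np.cos(g[2]),np.sin(g[2]); d=np.asarray(p)[:2]-g[:2]
    return np.array([c*d[0]+s*d[1],-s*d[0]+c*d[1]])
def toworld(g,p):
    c,s=np.cos(g[2]),np.sin(g[2]); return np.array([g[0]+c*p[0]-s*p[1],g[1]+s*p[0]+c*p[1]])
E
python3 - <<'E'
from h import *
from scipy.optimize import least_squares
t=np.load("top0.npz"); s=np.load("scene0.npz")
# gauge corners (+x,+y),(+x,-y),(-x,-y),(-x,+y)
M=np.array([[.075,.21],[.075,-.21],[-.075,-.21],[-.075,.21]])
A=[ray(t,crop0(p),.018)[:2] for p in[(68,100),(783,195),(750,443),(35,347)]]
B=[ray(s,crop1(p),.018)[:2] for p in[(497,572),(42,175),(205,55),(665,430)]]
for P in(A,B,A+B):
    MM=np.vstack([M]*(len(P)//4)); P=np.array(P)
    r=least_squares(lambda g:(np.array([toworld(g,m) for m in MM])-P).ravel(),[.55,0,0])
    print(r.x,np.round(r.fun*1000,1))
g=r.x; np.save("g.npy",g)
for n,c,cr,pts in(("top",t,crop0,dict(idx=(637,137,.058),brass=(347,73,.039),blue=(500,93,.039),coin=(142,177,.024),fenceL=(592,397,.058),plateR=(622,398,.058),s1=(113,122,.018),s2=(750,206,.018),s3=(727,422,.018),s4=(83,337,.018))),
 ("scene",s,crop1,dict(idx=(103,218,.058),brass=(265,420,.039),blue=(172,335,.039),fenceFrontEnd=(290,100,.058)))):
    for k,p in pts.items():
        w=ray(c,cr(p[:2]),p[2]); print(n,k,np.round(w,4),np.round(togauge(g,w)*1000,1))
E
```

```text
[ 0.54185865 -0.05384481 -0.12308734] [ 1.4 -2.6  2.1  3.2 -2.1 -0.4 -1.4 -0.2]
[ 0.5432269  -0.0513446  -0.12065763] [ 3.   1.7  1.8 -2.9 -1.8  0.9 -3.   0.4]
[ 0.54254278 -0.0525947  -0.12187935] [ 1.9 -1.3  3.   4.5 -1.1  0.7 -1.   1.   2.6  0.3  0.8 -4.2 -2.7 -0.2
 -3.4 -0.8]
top idx [ 0.617  -0.1829  0.058 ] [  89.7 -120.2]
top brass [ 0.6553 -0.0169  0.039 ] [107.6  49.2]
top blue [ 0.6444 -0.1062  0.039 ] [107.6 -40.9]
top coin [0.5946 0.1028 0.024 ] [ 32.7 160.6]
top fenceL [ 0.4688 -0.1558  0.058 ] [ -60.7 -111.5]
top plateR [ 0.4684 -0.1728  0.058 ] [ -59.  -128.3]
top s1 [0.6278 0.121  0.018 ] [ 63.5 182.7]
top s2 [ 0.5817 -0.2551  0.018 ] [  63.5 -196.3]
top s3 [ 0.4556 -0.2395  0.018 ] [ -63.5 -196.1]
top s4 [0.5007 0.136  0.018 ] [-64.4 182.1]
scene idx [ 0.6123 -0.1865  0.058 ] [  85.5 -124.4]
scene brass [ 0.6544 -0.0187  0.039 ] [106.9  47.3]
scene blue [ 0.6429 -0.1035  0.039 ] [105.8 -38.3]
scene fenceFrontEnd [ 0.4651 -0.1578  0.058 ] [ -64.  -113.8]
```

```bash
cat >> h.py <<'E'
from scipy.spatial.transform import Rotation as Rn
def move(gx,gy,z):
    g=np.load("g.npy"); o=ctrl.get_obs(); R=Rn.from_euler('xyz',o["ee_rot"])
    W=np.r_[toworld(g,(gx,gy)),z]; T=Rn.from_euler('xyz',[np.pi,0,np.pi/2+g[2]])
    print("t",o["time_s"],"gauge tcp",np.round(togauge(g,o["tcp_pos"])*1000,1),o["tcp_pos"][2].round(4),"F",o["wrist_force"].round(2),"w",o["width"].round(4))
    print("rot",(R.inv()*T).as_rotvec().round(3),"shift",(R.inv().apply(W-o["tcp_pos"])*1000).round(1),"world",W.round(3))
E
python3 -c "
from h import *
move(0,-.175,.15)"
```

```text
Traceback (most recent call last):
  File "h.py", line 18, in move
    print("t",o["time_s"],"gauge tcp",np.round(togauge(g,o["tcp_pos"])*1000,1),o["tcp_pos"][2].round(4),"F",o["wrist_force"].round(2),"w",o["width"].round(4))
                                                                                                                                          ^^^^^^^^^^^^^^^^
AttributeError: 'float' object has no attribute 'round'
```

```bash
sed -i 's/o\["width"\].round(4)/round(o["width"],4)/' h.py
python3 -c "
from h import *
move(0,-.175,.22)"
```

```text
t 0.1 gauge tcp [-368.2  585.3] 0.2261 F [ 0.17 -0.44 -0.33] w 0.0919
rot [-1.000e-03  1.000e-03  1.284e+00] shift [-568.2 -625.     7. ] world [ 0.521 -0.226  0.22 ]
```

>>> servo_tool(targets=[[0, 0, 0.12, -28, -31, 0, 0], [0, 0, 0.24, -56, -62, 0, 0], [0, 0, 0.36, -84, -93, 0, 0], [0, 0, 0.48, -112, -124, 0, 0], [0, 0, 0.6, -140, -155, 0, 0], [0, 0, 0.7, -168, -186, 0, 0], [0, 0, 0.8, -196, -217, 0, 0], [0, 0, 0.9, -224, -248, 0, 0], [0, 0, 1.0, -252, -279, 0, 0], [0, 0, 1.1, -280, -310, 0, 0]], force=20)

```text
time_s: 0.93
tcp_pos: [0.3814, 0.1766, 0.2264]
ee_rot: [-3.141, 0.001, 1.628]
wrist_force: [0.0, 0.3, 0.2]
width: 0.0296
```

```bash
python3 -c "
from h import *
move(0,-.175,.22)"
```

```text
t 0.9333 gauge tcp [-187.8  207.9] 0.2264 F [0.03 0.34 0.15] w 0.0296
rot [-0.001  0.001  0.179] shift [-410.2  116.6    6.8] world [ 0.521 -0.226  0.22 ]
```

>>> servo_tool(targets=[[0, 0, 0.03, -38, 11, 0, 0], [0, 0, 0.06, -76, 22, 0, 0], [0, 0, 0.09, -114, 33, 0, 0], [0, 0, 0.12, -152, 43, 0, 0], [0, 0, 0.15, -190, 54, 0, 0], [0, 0, 0.18, -228, 65, 0, 0], [0, 0, 0.18, -266, 76, 0, 0], [0, 0, 0.18, -304, 87, 0, 0], [0, 0, 0.18, -342, 97, 0, 0], [0, 0, 0.18, -380, 108, 0, 0]])

```text
time_s: 1.77
tcp_pos: [0.5111, -0.1983, 0.2265]
ee_rot: [-3.141, 0.001, 1.449]
wrist_force: [0.5, -0.1, 0.6]
width: 0.0006
```

```bash
python3 -c "
from h import *
move(0,-.175,.1)"
```

```text
t 1.7667 gauge tcp [ -13.5 -148.5] 0.2265 F [ 0.46 -0.06  0.58] w 0.0006
rot [-0.001  0.001 -0.   ] shift [-26.4  13.7 126.5] world [ 0.521 -0.226  0.1  ]
```

>>> servo_tool(targets=[[0, 0, 0, -26, 14, 0, 0], [0, 0, 0, -26, 14, 30, 0], [0, 0, 0, -26, 14, 60, 0], [0, 0, 0, -26, 14, 90, 0], [0, 0, 0, -26, 14, 126, 0], [0, 0, 0, -26, 14, 126, 0]])

```text
time_s: 2.27
tcp_pos: [0.5179, -0.2239, 0.0947]
ee_rot: [-3.131, -0.001, 1.449]
wrist_force: [-1.6, 1.2, -0.3]
width: 0.0007
```

```bash
python3 - <<'E'
from h import *
move(0,-.175,.036)
f=ctrl.read_camera("top")["frame"][:,:,::-1]
cv2.imwrite("pics/t2.png",cv2.resize(f[170:270,205:365],(800,500),interpolation=cv2.INTER_CUBIC))
f=ctrl.read_camera("scene")["frame"][:,:,::-1]
cv2.imwrite("pics/s2.png",cv2.resize(f[80:220,180:330],(640,600),interpolation=cv2.INTER_CUBIC))
E
```

```text
t 2.2667 gauge tcp [  -3.7 -173.1] 0.0947 F [-1.56  1.22 -0.34] w 0.0007
rot [-0.011 -0.001 -0.   ] shift [-2.   4.3 58.7] world [ 0.521 -0.226  0.036]
```

View pics/t2.png

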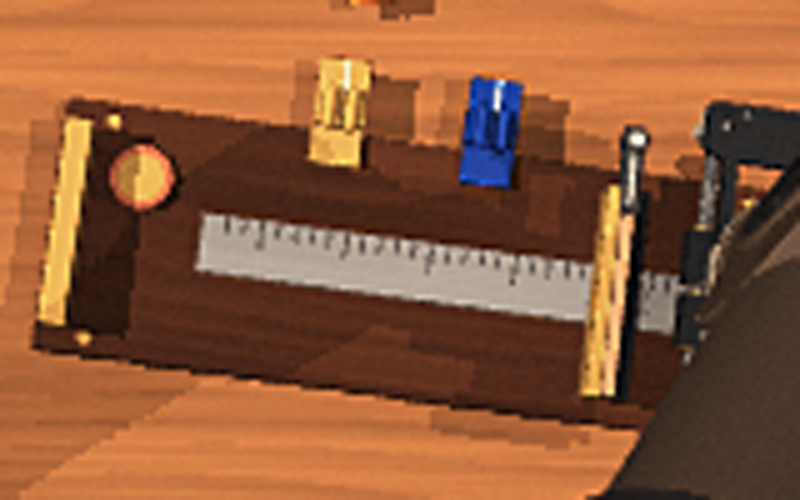

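View pics/s2.png

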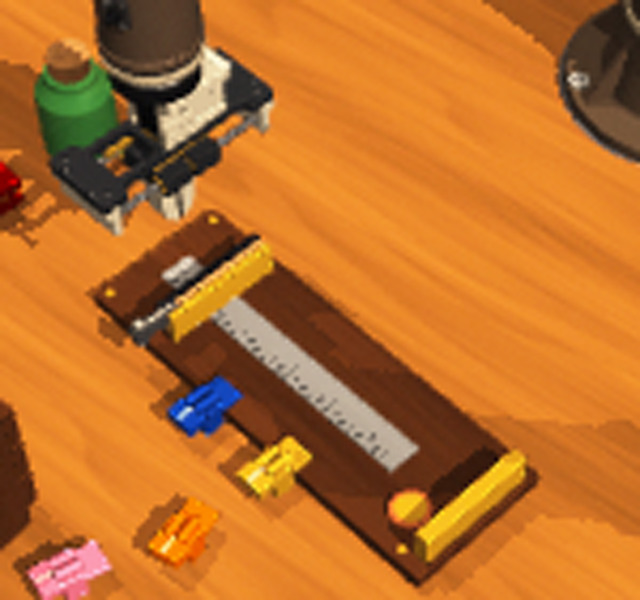

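The picture shows the shut fingers hanging behind the black plate, clear of it, with the fence still at (625,300) in the crop. I'll descend to plate height.

>>> servo_tool(targets=[[-0.01, 0, 0, -2, 4, 30, 0], [-0.01, 0, 0, -2, 4, 50, 0], [-0.01, 0, 0, -2, 4, 58, 0], [-0.01, 0, 0, -2, 4, 58, 0]])

```text
time_s: 2.7
tcp_pos: [0.5244, -0.2282, 0.0426]
ee_rot: [3.136, 0.0, 1.448]
wrist_force: [0.2, -0.1, 0.3]
width: 0.0004
```

```bash
python3 -c "
from h import *
move(0,-.155,.036)"
```

```text
t 2.7 gauge tcp [   3.3 -176.5] 0.0426 F [ 0.24 -0.07  0.28] w 0.0004
rot [ 0.006  0.    -0.001] shift [21.5 -3.4  6.5] world [ 0.524 -0.206  0.036]
```

>>> servo_tool(targets=[[0, 0, 0, 5, -2, 5, 0], [0, 0, 0, 10, -3, 5, 0], [0, 0, 0, 15, -3, 5, 0], [0, 0, 0, 20, -3, 5, 0], [0, 0, 0, 24, -3, 5, 0], [0, 0, 0, 24, -3, 5, 0]])

```text
time_s: 3.2
tcp_pos: [0.525, -0.2025, 0.0379]
ee_rot: [3.135, -0.0, 1.45]
wrist_force: [-0.1, -0.6, -0.5]
width: 0.0004
```

```bash
python3 -c "
from h import *
move(0,-.145,.037)"
```

```text
t 3.2 gauge tcp [   0.8 -150.9] 0.0379 F [-0.07 -0.57 -0.53] w 0.0004
rot [ 0.006 -0.     0.001] shift [ 5.9 -0.8  0.9] world [ 0.525 -0.197  0.037]
```

>>> servo_tool(targets=[[0, 0, 0, 2, 0, 0, 0], [0, 0, 0, 4, 0, 0, 0], [0, 0, 0, 6, 0, 0, 0], [0, 0, 0, 8, 0, 0, 0], [0, 0, 0, 10, 0, 0, 0]])

```text
time_s: 3.62
tcp_pos: [0.5262, -0.193, 0.038]
ee_rot: [3.135, 0.0, 1.45]
wrist_force: [-0.4, -2.7, 0.9]
width: 0.0006
```

>>> servo_tool(targets=[[0, 0, 0, 2, 0, 0, 0], [0, 0, 0, 4, 0, 0, 0], [0, 0, 0, 6, 0, 0, 0], [0, 0, 0, 8, 0, 0, 0], [0, 0, 0, 10, 0, 0, 0]])

```text
time_s: 4.03
tcp_pos: [0.5274, -0.1829, 0.0379]
ee_rot: [3.135, 0.0, 1.449]
wrist_force: [-0.1, -1.0, 0.5]
width: 0.0005
```

```bash
python3 - <<'E'
from h import *
move(0,-.145,.037)
t=ctrl.read_camera("top"); f=t["frame"][:,:,::-1]
cv2.imwrite("pics/t3.png",cv2.resize(f[170:270,205:365],(800,500),interpolation=cv2.INTER_CUBIC))
E
```

```text
t 4.0333 gauge tcp [   0.8 -131.2] 0.0379 F [-0.08 -0.96  0.55] w 0.0005
rot [0.007 0.    0.001] shift [-13.8  -0.9   0.9] world [ 0.525 -0.197  0.037]
```

View pics/t3.png

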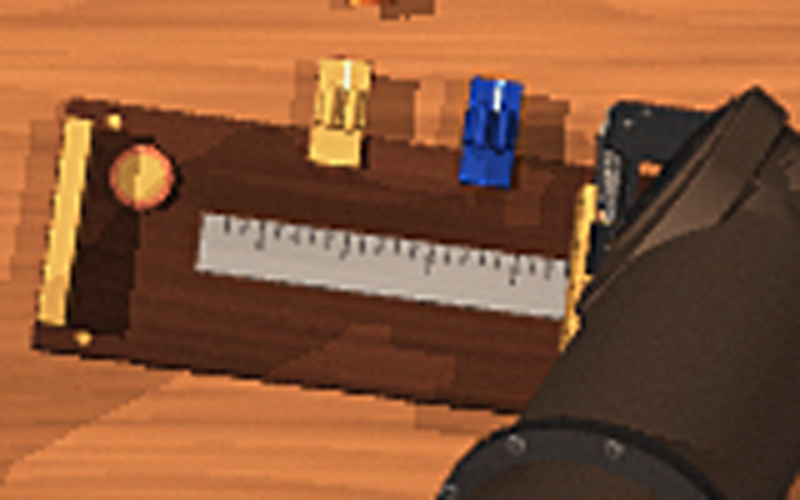

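The fingers have made contact: the brass front face has moved from about column 612 to 588 at the top end. I'll push on towards the blue clip.

>>> servo_tool(targets=[[0, 0, 0, 4, -1, 0, 0], [0, 0, 0, 9, -1, 0, 0], [0, 0, 0, 14, -1, 0, 0], [0, 0, 0, 19, -1, 0, 0], [0, 0, 0, 24, -1, 0, 0], [0, 0, 0, 29, -1, 0, 0], [0, 0, 0, 34, -1, 0, 0], [0, 0, 0, 38, -1, 0, 0], [0, 0, 0, 42, -1, 0, 0], [0, 0, 0, 44, -1, 0, 0]])

```text
time_s: 4.92
tcp_pos: [0.5319, -0.1377, 0.0379]
ee_rot: [3.135, -0.0, 1.451]
wrist_force: [0.2, -2.4, -0.0]
width: 0.0007
```

```bash
python3 -c "
from h import *
move(0,-.061,.037)"
```

```text
t 4.9167 gauge tcp [ -0.2 -85.8] 0.0379 F [ 0.23 -2.35 -0.01] w 0.0007
rot [ 0.006 -0.     0.002] shift [24.8  0.2  0.9] world [ 0.535 -0.113  0.037]
```

Now two-row, 2 mm steps to feel blue's ridges and calibrate.

>>> servo_tool(targets=[[0, 0, 0, 3, 0, 0, 0], [0, 0, 0, 6, 0, 0, 0], [0, 0, 0, 9, 0, 0, 0], [0, 0, 0, 9, 0, 0, 0]])

```text
time_s: 5.25
tcp_pos: [0.533, -0.128, 0.0377]
ee_rot: [3.136, -0.001, 1.451]
wrist_force: [-0.0, 0.5, -1.1]
width: 0.0006
```

>>> servo_tool(targets=[[0, 0, 0, 1, 0, 0, 0], [0, 0, 0, 2, 0, 0, 0]])

```text
time_s: 5.42
tcp_pos: [0.533, -0.1269, 0.0378]
ee_rot: [3.136, 0.0, 1.45]
wrist_force: [-1.1, -6.0, -0.0]
width: 0.0
```

>>> servo_tool(targets=[[0, 0, 0, 1, 0, 0, 0], [0, 0, 0, 2, 0, 0, 0]])

```text
time_s: 5.58
tcp_pos: [0.533, -0.1264, 0.0378]
ee_rot: [3.135, 0.002, 1.449]
wrist_force: [0.4, -6.6, -0.2]
width: 0.0003
```

>>> servo_tool(targets=[[0, 0, 0, 1, 0, 0, 0], [0, 0, 0, 2, 0, 0, 0]])

```text
time_s: 5.75
tcp_pos: [0.5331, -0.1255, 0.0378]
ee_rot: [3.135, 0.003, 1.448]
wrist_force: [-0.3, -4.8, -0.7]
width: 0.0001
```

>>> servo_tool(targets=[[0, 0, 0, 1, 0, 0, 0], [0, 0, 0, 2, 0, 0, 0]])

```text
time_s: 5.92
tcp_pos: [0.5333, -0.1239, 0.0378]
ee_rot: [3.135, 0.004, 1.447]
wrist_force: [0.6, -3.5, 0.4]
width: 0.0007
```

>>> servo_tool(targets=[[0, 0, 0, 1, 0, 0, 0], [0, 0, 0, 2, 0, 0, 0]])

```text
time_s: 6.08
tcp_pos: [0.5334, -0.1211, 0.0377]
ee_rot: [3.136, 0.003, 1.448]
wrist_force: [0.5, -0.2, 0.8]
width: 0.0002
```

>>> servo_tool(targets=[[0, 0, 0, 1, 0, 0, 0], [0, 0, 0, 2, 0, 0, 0]])

```text
time_s: 6.25
tcp_pos: [0.5334, -0.1181, 0.0375]
ee_rot: [3.136, 0.002, 1.449]
wrist_force: [-0.7, -1.1, 0.1]
width: 0.0004
```

>>> servo_tool(targets=[[0, 0, 0, 1, 0, 0, 0], [0, 0, 0, 2, 0, 0, 0]])

```text
time_s: 6.42
tcp_pos: [0.5336, -0.1167, 0.0376]
ee_rot: [3.136, 0.003, 1.448]
wrist_force: [-1.0, -5.7, -1.1]
width: 0.0002
```

>>> servo_tool(targets=[[0, 0, 0, 1, 0, 0, 0], [0, 0, 0, 2, 0, 0, 0]])

```text
time_s: 6.58
tcp_pos: [0.5337, -0.1164, 0.0376]
ee_rot: [3.136, 0.005, 1.447]
wrist_force: [-1.2, -9.1, -1.8]
width: 0.0008
```

```bash
python3 -c "
from h import *
move(0,-.061,.037)"
```

```text
t 6.5833 gauge tcp [ -1.1 -64.5] 0.0376 F [-1.24 -9.13 -1.82] w 0.0008
rot [ 0.006  0.005 -0.002] shift [3.5 1.  0.6] world [ 0.535 -0.113  0.037]
```

Blue's first ridge peaked at about 6.5 N. It dropped in near y=-0.119, and the second ridge is now at 9 N. I'll push through it.

>>> servo_tool(targets=[[0, 0, 0, 2, 1, 0, 0], [0, 0, 0, 4, 1, 0, 0], [0, 0, 0, 4, 1, 0, 0]])

```text
time_s: 6.83
tcp_pos: [0.5338, -0.1156, 0.0376]
ee_rot: [3.137, 0.008, 1.445]
wrist_force: [-4.5, -10.7, 0.4]
width: 0.0003
```

>>> servo_tool(targets=[[0, 0, 0, 2, 0, 0, 0], [0, 0, 0, 4, 0, 0, 0], [0, 0, 0, 4, 0, 0, 0]])

```text
time_s: 7.08
tcp_pos: [0.5339, -0.1141, 0.0376]
ee_rot: [3.136, 0.011, 1.443]
wrist_force: [-0.6, -7.8, -0.4]
width: 0.0007
```

>>> servo_tool(targets=[[0, 0, 0, 2, 0, 0, 0], [0, 0, 0, 4, 0, 0, 0], [0, 0, 0, 4, 0, 0, 0]])

```text
time_s: 7.33
tcp_pos: [0.5343, -0.1108, 0.0376]
ee_rot: [3.136, 0.012, 1.442]
wrist_force: [0.0, -2.8, 1.1]
width: 0.0003
```

>>> servo_tool(targets=[[0, 0, 0, 2, 0, 0, 0], [0, 0, 0, 4, 0, 0, 0], [0, 0, 0, 4, 0, 0, 0]])

```text
time_s: 7.58
tcp_pos: [0.5349, -0.1054, 0.0375]
ee_rot: [3.136, 0.011, 1.443]
wrist_force: [-0.9, 0.1, -0.0]
width: 0.0001
```

```bash
python3 - <<'E'
from h import *
move(0,0,.037)
for n,a in(("top",(170,270,205,365)),("scene",(120,220,195,315))):
    f=ctrl.read_camera(n)["frame"][:,:,::-1]
    k=5 if n=="top" else 6
    cv2.imwrite(f"pics/{n}4.png",cv2.resize(f[a[0]:a[1],a[2]:a[3]],None,fx=k,fy=k,interpolation=cv2.INTER_CUBIC))
E
```

```text
t 7.5833 gauge tcp [ -1.1 -53.4] 0.0375 F [-0.9   0.08 -0.01] w 0.0001
rot [ 0.005  0.011 -0.006] shift [53.4  0.8 -0.1] world [ 0.543 -0.053  0.037]
```

View pics/scene4.png

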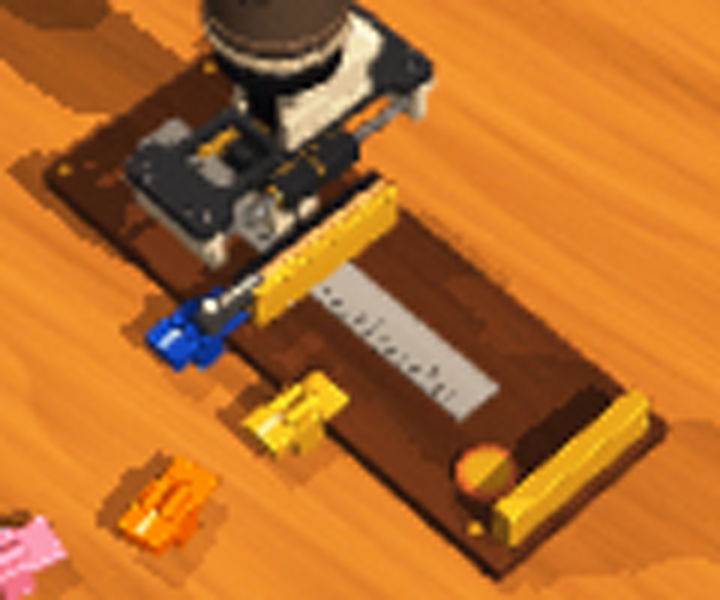

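View pics/top4.png

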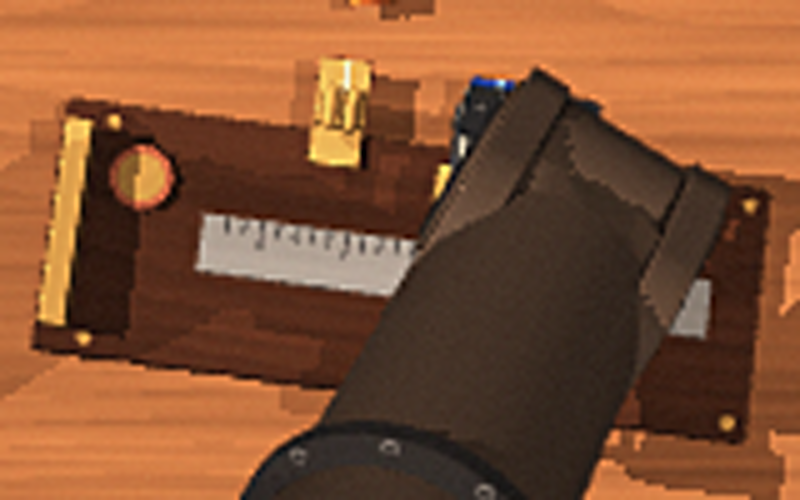

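Blue is passed: the scene view shows the index at (212,305), beyond the middle of the blue clip. I'll advance towards brass, which I expect at TCP gauge y of about 21 ±3.

>>> servo_tool(targets=[[0, 0.01, 0, 4, 1, 0, 0], [0, 0.01, 0, 9, 1, 0, 0], [0, 0.01, 0, 14, 1, 0, 0], [0, 0.01, 0, 19, 1, 0, 0], [0, 0.01, 0, 24, 1, 0, 0], [0, 0.01, 0, 29, 1, 0, 0], [0, 0.01, 0, 34, 1, 0, 0], [0, 0.01, 0, 39, 1, 0, 0], [0, 0.01, 0, 44, 1, 0, 0], [0, 0.01, 0, 48, 1, 0, 0]])

```text
time_s: 8.52
tcp_pos: [0.542, -0.0577, 0.0369]
ee_rot: [3.136, 0.001, 1.443]
wrist_force: [-0.3, -1.1, 1.4]
width: 0.0005
```

```bash
python3 - <<'E'
from h import *
move(0,.021,.037)
c=ctrl.read_camera("scene"); f=c["frame"][:,:,::-1]
cv2.imwrite("pics/scene5.png",cv2.resize(f[120:220,195:315],None,fx=6,fy=6,interpolation=cv2.INTER_CUBIC))
E
```

```text
t 8.5167 gauge tcp [ 0.1 -5.1] 0.0369 F [-0.27 -1.07  1.41] w 0.0005
rot [ 0.005  0.001 -0.006] shift [26.1 -0.3 -0.1] world [ 0.545 -0.032  0.037]
```

View pics/scene5.png

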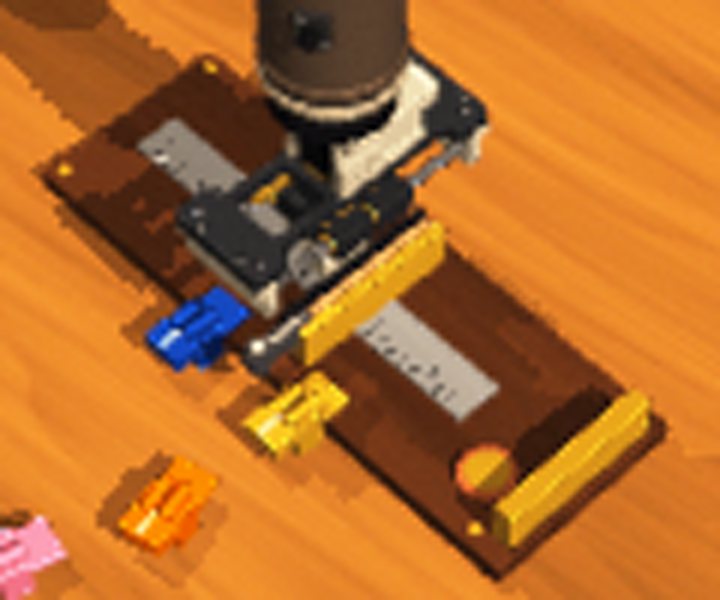

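```bash
python3 - <<'E'
from h import *
g=np.load("g.npy"); s=np.load("scene0.npz")
for p,z in[((103,218),.058),((212,305),.058),((260,348),.058),((265,420),.039),((172,335),.039)]:
    print(p,togauge(g,ray(s,crop1(p),z))*1000)
E
```

```text
(103, 218) [  85.51864269 -124.43401613]
(212, 305) [ 81.30895688 -27.1388212 ]
(260, 348) [81.84396284 16.73028377]
(265, 420) [106.85427255  47.26721148]
(172, 335) [105.75835751 -38.33707886]
```

>>> servo_tool(targets=[[0, 0, 0, 3, 0, 0, 0], [0, 0, 0, 6, 0, 0, 0], [0, 0, 0, 9, 0, 0, 0], [0, 0, 0, 9, 0, 0, 0]])

```text
time_s: 8.9
tcp_pos: [0.5433, -0.047, 0.0367]
ee_rot: [3.137, 0.0, 1.445]
wrist_force: [0.7, 0.7, -0.7]
width: 0.0008
```

>>> servo_tool(targets=[[0, 0, 0, 1, 0, 0, 0], [0, 0, 0, 2, 0, 0, 0]])

```text
time_s: 9.07
tcp_pos: [0.5436, -0.045, 0.0367]
ee_rot: [3.137, 0.0, 1.445]
wrist_force: [-0.5, -1.6, 1.0]
width: 0.0005
```

>>> servo_tool(targets=[[0, 0, 0, 1, 0, 0, 0], [0, 0, 0, 2, 0, 0, 0]])

```text
time_s: 9.23
tcp_pos: [0.5438, -0.0432, 0.0367]
ee_rot: [3.137, 0.0, 1.444]
wrist_force: [0.4, -1.2, 1.4]
width: 0.0005
```

>>> servo_tool(targets=[[0, 0, 0, 1, 0, 0, 0], [0, 0, 0, 2, 0, 0, 0]])

```text
time_s: 9.4
tcp_pos: [0.544, -0.0412, 0.0367]
ee_rot: [3.137, 0.001, 1.444]
wrist_force: [0.1, -1.3, -0.2]
width: 0.0005
```

>>> servo_tool(targets=[[0, 0, 0, 1, 0, 0, 0], [0, 0, 0, 2, 0, 0, 0]])

```text
time_s: 9.57
tcp_pos: [0.5442, -0.0391, 0.0367]
ee_rot: [3.137, 0.001, 1.444]
wrist_force: [-0.7, -2.0, 0.9]
width: 0.0004
```

>>> servo_tool(targets=[[0, 0, 0, 1, 0, 0, 0], [0, 0, 0, 2, 0, 0, 0]])

```text
time_s: 9.73
tcp_pos: [0.5444, -0.0379, 0.0368]
ee_rot: [3.137, 0.002, 1.444]
wrist_force: [-0.8, -6.0, 1.2]
width: 0.001
```

>>> servo_tool(targets=[[0, 0, 0, 1, 0, 0, 0], [0, 0, 0, 2, 0, 0, 0]])

```text
time_s: 9.9
tcp_pos: [0.5444, -0.0373, 0.0368]
ee_rot: [3.137, 0.003, 1.443]
wrist_force: [-1.7, -5.7, 1.1]
width: 0.0004
```

>>> servo_tool(targets=[[0, 0, 0, 1, 0, 0, 0], [0, 0, 0, 2, 0, 0, 0]])

```text
time_s: 10.07
tcp_pos: [0.5445, -0.0364, 0.0368]
ee_rot: [3.137, 0.004, 1.442]
wrist_force: [-1.5, -5.3, 0.7]
width: 0.0005
```

First ridge felt, 89 mm after blue's. By analogy the dip is at y of about -0.031.

>>> servo_tool(targets=[[0, 0, 0, 1, 0, 0, 0], [0, 0, 0, 2, 0, 0, 0]])

```text
time_s: 10.23
tcp_pos: [0.5447, -0.0347, 0.0368]
ee_rot: [3.137, 0.005, 1.441]
wrist_force: [-1.4, -3.5, -0.1]
width: 0.0005
```

>>> servo_tool(targets=[[0, 0, 0, 1, 0, 0, 0], [0, 0, 0, 1.5, 0, 0, 0]])

```text
time_s: 10.4
tcp_pos: [0.5451, -0.0322, 0.0368]
ee_rot: [3.137, 0.004, 1.442]
wrist_force: [-0.6, 0.2, 0.3]
width: 0.0003
```

>>> servo_tool(targets=[[0, 0, 0, 0.5, 0, 0, 0], [0, 0, 0, 0.5, 0, 0, 0]])

```text
time_s: 10.57
tcp_pos: [0.5452, -0.0307, 0.0367]
ee_rot: [3.137, 0.003, 1.443]
wrist_force: [0.4, -0.0, 0.0]
width: 0.0003
```

```bash
python3 - <<'E'
from h import *
move(0,.021,.037)
c=ctrl.read_camera("scene"); f=c["frame"][:,:,::-1]
cv2.imwrite("pics/scene6.png",cv2.resize(f[140:210,205:285],None,fx=8,fy=8,interpolation=cv2.INTER_CUBIC))
E
```

```text
t 10.5667 gauge tcp [-0.  22.1] 0.0367 F [ 0.42 -0.05  0.  ] w 0.0003
rot [ 0.005  0.003 -0.006] shift [-1.1  0.  -0.3] world [ 0.545 -0.032  0.037]
```

View pics/scene6.png

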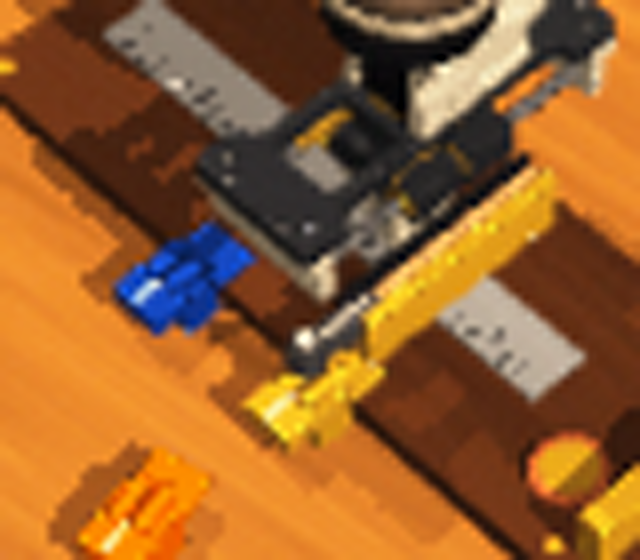

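```bash
python3 - <<'E'
from h import *
g=np.load("g.npy"); s=np.load("scene0.npz")
for p,z in[((303,338),.058),((275,408),.039)]:
    print(p,togauge(g,ray(s,((p[0]+.5)/8-.5+205,(p[1]+.5)/8-.5+140),z))*1000)
E
```

```text
(303, 338) [82.66905304 41.62436304]
(275, 408) [109.208547    50.82763977]
```

By feel it has dropped in: force is zero past the first crest. I'll back off and look with the arm clear.

>>> servo_tool(targets=[[0, 0, 0, -8, 0, 0, 0], [0, 0, 0, -20, 0, 0, 0], [0, 0, 0, -35, 0, 0, 0], [0, 0, 0, -35, 0, -30, 0], [0, 0, 0, -35, 0, -65, 0], [0, 0, 0, -35, 0, -100, 0], [0, 0, 0, -75, 0, -135, 0], [0, 0, 0, -115, 0, -150, 0], [0, 0, 0, -155, 0, -150, 0], [0, 0, 0, -195, 0, -150, 0]])

```text
time_s: 11.45
tcp_pos: [0.5205, -0.219, 0.1892]
ee_rot: [3.133, 0.003, 1.443]
wrist_force: [2.8, -0.8, -0.2]
width: 0.0005
```

```bash
python3 - <<'E'
from h import *
move(0,.021,.037)
for n,a in(("top",(170,235,205,305)),("scene",(140,210,205,285))):
    f=ctrl.read_camera(n)["frame"][:,:,::-1]
    cv2.imwrite(f"pics/{n}7.png",cv2.resize(f[a[0]:a[1],a[2]:a[3]],None,fx=8,fy=8,interpolation=cv2.INTER_CUBIC))
E
```

```text
t 11.45 gauge tcp [  -1.6 -167.8] 0.1892 F [ 2.77 -0.81 -0.24] w 0.0005
rot [ 0.008  0.003 -0.006] shift [189.4  -0.7 151.6] world [ 0.545 -0.032  0.037]
```

View pics/top7.png

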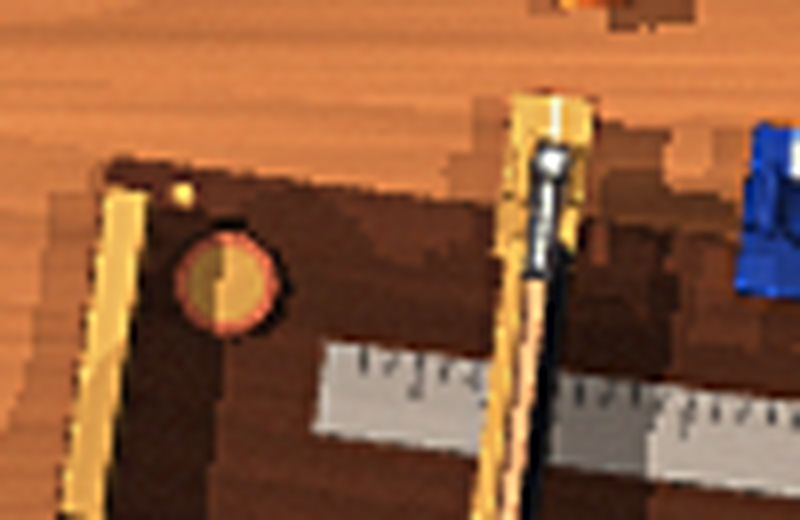

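View pics/scene7.png

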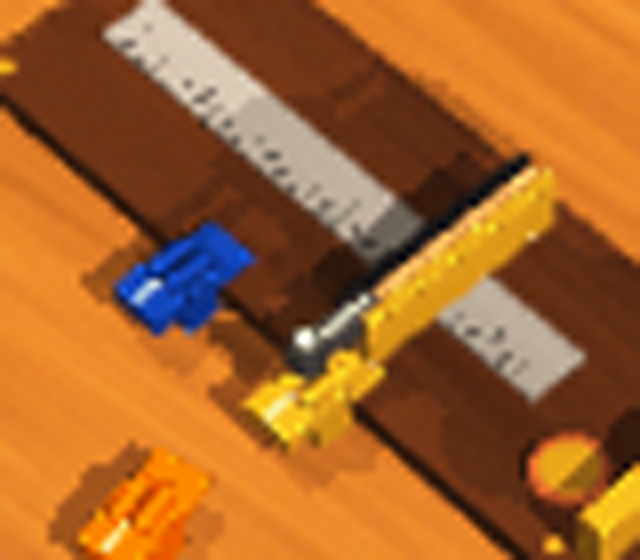

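```bash
python3 - <<'E'
from h import *
g=np.load("g.npy"); t=np.load("top0.npz"); s=np.load("scene0.npz")
q=lambda p,o:((p[0]+.5)/8-.5+o[0],(p[1]+.5)/8-.5+o[1])
def proj(c,P):
    T=c["extrinsics"]; v=c["intrinsics"]@(T[:3,:3].T@(P-T[:3,3])); return v[:2]/v[2]
for n,c,o,pi,pb in(("top",t,(205,170),(551,160),(556,115)),("scene",s,(205,140),(303,340),(275,408))):
    i=togauge(g,ray(c,q(pi,o),.058))*1000; b=togauge(g,ray(c,q(pb,o),.039))*1000
    print(n,i.round(1),b.round(1))
    for d in(-6,-3,0,3):
        u=proj(c,np.r_[toworld(g,(.088,(b[1]+d)/1000)),.058]); print(d,((u-np.array(o)+.5)*8-.5).round(1))
E
```

```text
top [89.  48.9] [108.4  49.1]
-6 [566.8 164.7]
-3 [558.5 163.6]
0 [550.2 162.6]
3 [542.  161.5]
scene [83.4 42.4] [109.2  50.8]
-6 [299.1 349.1]
-3 [303.7 353.1]
0 [308.3 357.1]
3 [312.8 361.1]
```

```bash
python3 -c "
from h import *
print(ctrl.job_done())"
```

```text
the job is handed in; nothing more can be done
None
```

The fence is resting in the brass clip's detent, and I handed the job in at about 11.6 s with the arm well clear. I pushed it from the black plate with the shut fingertips, first through the blue clip and then over the brass clip's first ridge.

**Feel:**

| Clip | First ridge | Second ridge |
|---|---|---|
| Blue | about 6.6 N | about 10.7 N |
| Brass | about 6 N, 89 mm further on | not pushed against |

After the brass first ridge the force fell to about 0 N and the fence sprang ahead of the finger, so I stopped there.

**Last checks:**
- **Top camera:** with the arm backed away, the index was at gauge y = 48.9 mm and the brass mid line at 49.1 mm, within the 1 mm allowed. The coin was still in place on the board.
- **Scene camera, which disagreed:** it put the index about 8 mm short (42.4 mm against 50.8 mm). It had read the index about 4 mm short of the top camera before I moved anything, and it also misread the index's known x by about 5 mm. I put this down to a height or calibration bias in that oblique view and relied on the top camera and the feel.

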